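# Close the vial retainers and press the seal cover home on its hidden pin

### The arm

A 6-joint arm with a two-finger parallel gripper is mounted at the origin on the work surface. World frame = base frame: x ahead of the robot, y to its left, z up, the work surface at z = 0. Lengths are in mm, angles in rad, forces in N, time in s.
With the tool pointing down it reaches from about 275 to 1000 mm from the base axis. Payload 8.4 kg.
Tool frame: the origin (TCP) lies at the very end of the fingers, on their centre line; the grasp point (between the pads) lies 19 mm behind it; z points along the fingers, x is the direction in which the jaws open and shut, and the axes are right-handed (so a half turn about z gives the same grasp; the last joint's range is limited). The gripper opens to 85 mm and grips with 20 to 120 N. Pads are 22 mm wide; open, the fingers measure 114 mm over their backs; the gripper's body (76 mm by 85 mm) begins 54 mm behind the grasp point. The pads swing forward as they close: fully open they stand 13 mm farther back than shut.
Start: joints at [-1.138, 0.353, 1.633, -0, 1.155, -0.002], TCP at [263.267, -566.849, 231.281] pointing down, gripper open.
Joint ranges: [-2.63, 2.63], [-0.92, 2.1], [0.06, 2.66], [-1.3, 4.44], [0, 2.69], [-3.02, 3.02]. Speed limits (rad/s): [2.22, 2.22, 2.79, 3.14, 3.14, 3.14].

### API

Orientations are given as [roll, pitch, yaw] about the fixed x, y, z axes, in that order (R = Rz(yaw) Ry(pitch) Rx(roll)).
In Python, from rig import r gives the robot as it stands. The module is installed in compiled form; this text tells all that it offers.
- The arm moves only by the tool apply_moves, never from a script. Its argument "targets" is a list that holds one entry, the list of rows, each a list of 7 numbers: the gripper's target within -1 to 1 (fully open at 1, half-way at 0, shut at -1), then the shift along the tool's x, y, z in cm, then the turn, a rotation vector about the tool's x, y, z in degrees. A call has 1 to 8 rows; each row is the pose to reach, as a shift and turn from the pose measured when the call began, along the tool's axes at that moment; what a row does not reach only later rows make up. A row lasts 1/10 s, in which the tool goes at most 50 mm and 8.59 degrees, less where a joint would pass 70% of its speed; a pose out of reach is approached as far as the arm can. A call with a gripper value outside its range is refused whole. The fingers move at their own pace and stop on an object; "newtons" is the grip in N (left out, the last holds). Time passes only in rows, so rows that repeat a pose let the fingers close. It gives the time, the measured TCP pose, the force and the opening at its end, in the units of the state.
- r.sense(): the state, without advancing time (a new reading comes with each control period).
- r.grab_frame(name): name is "side" or "top"; returns a dict with "pixels" (420x560x3 uint8, red, green, blue), "fov_y" (degrees; the focal length in pixels is half the picture's height over the tangent of half this angle, whatever the lens; pixels are square), "cx", "cy" (the principal point, pixels), "R" (3x3) and "t" (3): a world point X has camera coordinates R X + t. Camera axes: x right, y down, z forward; pixel columns grow to the right and rows downward; lengths in mm; the calibration is good to about 2 mm. A picture is of the moment at which its call begins. There is no depth.
- r.sign_off(): hands the job in, once; it reports no verdict.
The state is a dict: "clock": time; "qpos": joint angles; "qvel": joint speeds; "joint_efforts": joint torques, N m; "eef_pos": TCP position; "tcp_rot": TCP orientation; "contact_force": force on the tool from outside, world axes, zero at the start; "wrist_torque": the same for the moment, N m; "opening": opening from 0.0 (shut) to 1.0 (fully open).
Only numpy, scipy, OpenCV 4.12 (cv2) and the standard library are available. Lean on these libraries where they do the work, as an engineer would, in place of code of your own. Each camera call takes 0.05 s, during which the arm holds its last target. There are 200 camera calls.

### The job

At the sample tray station, press both hinged vial retainers down until they snap shut, then set the black seal cover down in the lane between them, tongue end forward, with its hole at the scribed line, short of the locating pin. Slide it forward along the lane until it drops over the pin hidden beneath it, then press it fully down against the sprung bed and finish while still holding it pressed down; leave the other things on the bench where they are.

Things in the scene. Friction and masses are not known exactly. Their poses are not given: they have to be found in the camera images.
- station: Fixed white tray station, base 200 mm long (x) by 235 wide (y). Origin on the table in mid-lane, under the line scribed across the lane; x forward along the lane (away from the robot), y left, z up. Lane: 87 mm wide between two fences (tops 42 mm above the table), from x = -85 to +95, open above and at both ends. The black vial blocks outside the fences are 36 mm tall.
- pin_zone (a point): Station x = 24, y = 0, z = 38 mm: mid-zone of the locating pin, NOT the pin. The fixed steel pin (8 mm diameter, bevelled tip 38 mm above the table, so 4 mm above the raised lane bed) stands on the lane's centreline somewhere within 12 mm before or behind this point (station x = 12 to 36), differently every time; its place is not reported.
- bed (a joint): Travel of the lane's floor, a sprung aluminium bed with a 20 mm slot down its middle for the pin: 0 = up (top 34 mm above the table), 0.006 m = fully down on its stop (28 mm). The spring gives 8 N before it moves, 11 N at the stop, less the weight of bed (1 N) and cover (about 2.5 N). It springs up again when let go.
- flap_left (a joint): Angle of the left (+y) vial retainer, a grey plate 118 (x) by 60 (y) by 5 mm, hinged along x at station y = +112, 44.5 mm above the table, free edge towards the lane. 0 = shut (level, top 47 mm above the table), grows as the free edge rises. Starts 0.35 to 0.8 rad open and stays put. From 0.12 rad it rides over a sprung catch (about 8 N at the press point); below 0.05 rad that snaps over it and holds it shut.
- flap_left_press (a point): Point on top of the left retainer to press, mid-length, 36 mm from its hinge; moves with it. When shut: station x = 5, y = +76, z = 47 mm. Pressing straight down 36 mm (horizontally) from the hinge line closes it.
- flap_right (a joint): Angle of the right (-y) vial retainer, the mirror image of the left one (hinge at station y = -112 mm); same values and behaviour.
- flap_right_press (a point): Point to press on the right retainer, mirror image of the left: when shut at station x = 5, y = -76, z = 47 mm.
- cover_grip (a point): Middle of the rib handle of the loose black seal cover (250 g), flat on the table: a plate 120 (its x) by 84 (y) by 16 mm; the last 20 mm at its +x end is a tongue 50 mm wide. The rib, on the plate's middle, is 20 mm thick (x), 60 long (y), 30 tall. This point is 31 mm above the underside, 15 below the rib's top. x towards the tongue, z up.
- cover_hole (a point): Mouth of the blind hole in the cover's underside, 12.5 mm in diameter, 12 deep, on its centreline 15 mm from the rib's centre towards the tongue. Lying on the pin, the cover tilts about 2 to 3 degrees, tongue end up; when the hole meets the pin it drops level onto the bed. Sliding takes 2 to 5 N; the pin then stops it firmly.
- amber_bottle: Amber bottle, 68 mm in diameter, 150 mm tall, loose; leave it. Origin under its centre.
- cap_jar: Jar, 56 mm in diameter, 60 mm tall, loose; leave it. Origin under its centre.
- driver: Screwdriver lying on the table, 160 mm long, loose; leave it.
- beaker: Glass beaker, 70 mm in diameter, 90 mm tall, loose; leave it. Origin under its centre.
- spare_ring: Rubber ring lying flat, 52 mm in diameter, 8 mm tall, loose; leave it. Origin under its centre.
- vial0: Small capped vial, 18 mm in diameter, 34 mm tall, standing loose; leave it. Origin under its centre.
- vial1: Another such vial beside the first; leave it. Origin under its centre.

How it is judged (in metres and radians):
On the way, in this order (a step that is already met when the one before it is completed fails the run):
1. both vial retainers snapped shut (value of joint each of flap_left, flap_right below 0.03 rad), for 0.2 s.
2. the cover stands in the lane, tongue forward, with its hole at the scribed line (short of the pin by the line, within 25 mm behind and 6 mm ahead of it) (all of step 1 and y of cover_hole in the frame of station between -0.005 and 0.005 m and angle between the x axis of cover_hole and the x axis of station, either way round below 0.06 rad and y of flap_left_press in the frame of cover_hole above 0.03 m and x of cover_hole in the frame of station between -0.025 and 0.006 m and z of cover_hole in the frame of station below 0.042 m), for 0.1 s.
3. the cover has dropped level over the pin (all of step 1 and y of cover_hole in the frame of station between -0.005 and 0.005 m and angle between the x axis of cover_hole and the x axis of station, either way round below 0.06 rad and y of flap_left_press in the frame of cover_hole above 0.03 m and x of cover_hole in the frame of station between 0.008 and 0.04 m and angle between cover_hole's own z axis and vertical below 0.018 rad and z of cover_hole in the frame of station below 0.0355 m), for 0.1 s.
At the end, for the whole second after the job is handed in: Both retainers are shut (under 0.03 rad); the cover sits level (within 1 degree) and straight in the lane on its pin, its underside no more than 30 mm above the table, the bed pressed at least 4.5 mm of its 6 mm; the fingers still hold the cover pressed down (more than 2 N on it) (all of step 1 and y of cover_hole in the frame of station between -0.005 and 0.005 m and angle between the x axis of cover_hole and the x axis of station, either way round below 0.06 rad and y of flap_left_press in the frame of cover_hole above 0.03 m and x of cover_hole in the frame of station between 0.008 and 0.04 m and angle between cover_hole's own z axis and vertical below 0.018 rad and z of cover_hole in the frame of station below 0.03 m and value of joint bed above 0.0045 m and contact force between the fingers and cover above 2 N); the arm keeps its last pose, push and grip.
It fails at once if another thing on the bench is moved by more than 40 mm (distance of any of amber_bottle, cap_jar, driver, beaker, spare_ring, vial0, vial1 from where it was at the start of the episode above 0.04 m).
It also fails if it takes over 58 s, if anything falls off the work surface, if the arm or the gripper's body presses on something with over 40 N, if the wrist force passes 120 N, or if a joint passes its speed limit or range.

## Working session

There is one attempt and no reset: what is moved stays moved. The work goes in short steps, Python scripts to look and compute and a tool call to move; the robot and the scene stay as the last step left them, time stands still between calls to the robot, and variables do not carry over. Pictures are saved under pics/ and viewed, about 8 in all and at most 12, crops included, and the job is handed in when it is done.

Besides the shell and the picture viewer there is one more tool, called as name([rows], argument=value, ...), one row to a line, values as JSON. apply_moves: Moves the arm, as the interface text tells. Its arguments: {"type":"object","properties":{"targets":{"type":"array"},"newtons":{"type":"number"}},"required":["targets"]}

```bash
mkdir -p pics; cat > h.py <<'E'
import numpy as np, cv2
from rig import r
def grab(n,f=None):
    d=r.grab_frame(n); 
    if f: cv2.imwrite('pics/'+f,d['pixels'][:,:,::-1])
    return d
def foc(d): return d['pixels'].shape[0]/2/np.tan(np.radians(d['fov_y'])/2)
def ray(d,u,v,z):
    R=np.array(d['R']);t=np.array(d['t']);c=-R.T@t
    w=R.T@np.array([(u-d['cx'])/foc(d),(v-d['cy'])/foc(d),1])
    return c+w*(z-c[2])/w[2]
def proj(d,X):
    p=np.array(d['R'])@np.array(X,float)+np.array(d['t']); return p[:2]/p[2]*foc(d)+[d['cx'],d['cy']]
E
python3 - <<'E'
from h import *
for n in('top','side'):
    d=grab(n,n+'0.png'); print(n,d['fov_y'],d['cx'],d['cy'],np.round(d['R'],4).tolist(),np.round(d['t'],1))
print(r.sense())
E
```

```text
top 48.8044435252384 276.660949206501 212.80019838074816 [[-0.066, -0.9978, 0.0004], [-0.9755, 0.0645, -0.2106], [0.2101, -0.0143, -0.9776]] [   2.4  547.9 1094.6]
side 46.12236679529661 271.50390182774385 209.9740041426071 [[-0.742, 0.6703, 0.013], [0.3735, 0.4293, -0.8223], [-0.5568, -0.6053, -0.5689]] [ 398.5 -122.1 1873. ]
{'clock': 0.1, 'qpos': array([-1.13837557e+00,  3.53587820e-01,  1.63402321e+00, -1.74895302e-05,
        1.15523287e+00, -2.42322702e-03]), 'qvel': array([ 0.00110402, -0.00097952, -0.00137922,  0.00035055,  0.00098016,
        0.00251191]), 'joint_efforts': array([-6.46706994e-04, -6.06358552e+01, -3.42820716e+01, -3.46624438e-05,
        4.02807374e-03,  6.81553288e-06]), 'eef_pos': array([ 263.09997114, -566.46422345,  230.64683179]), 'tcp_rot': array([ 3.14157969e+00,  1.25127728e-03, -1.13594528e+00]), 'contact_force': array([-1.21803219, -0.07060682,  0.20338224]), 'wrist_torque': array([-0.05512976, -0.00954526, -0.01216203]), 'opening': 1.0007141482946844}
```

View pics/top0.png

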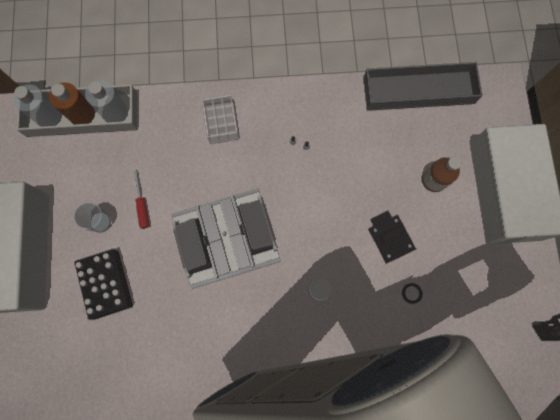

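View pics/side0.png

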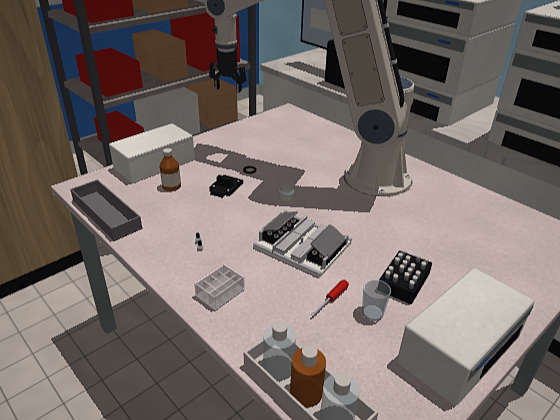

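Top view: station centred around (226,238), tilted slightly; cover at (392,236) with its tongue up-left (about (381,217)); jar at (320,290), ring at (412,293), bottle at (440,175). I'll enlarge the station and the cover.

```bash
python3 - <<'E'
import cv2,numpy as np
a=cv2.imread('pics/top0.png')
s=cv2.resize(a[185:290,165:285],None,fx=5,fy=5,interpolation=cv2.INTER_CUBIC)
c=cv2.resize(a[200:270,362:422],None,fx=5,fy=5,interpolation=cv2.INTER_CUBIC)
o=np.zeros((525,790,3),np.uint8);o[:,:600]=s[:, :600];o2=cv2.resize(c,(190,222));
o=np.zeros((525,800,3),np.uint8)
s=cv2.resize(a[185:290,165:285],(480,420),interpolation=cv2.INTER_CUBIC);c=cv2.resize(a[200:270,362:415],(318,420),interpolation=cv2.INTER_CUBIC)
o=np.hstack([s,c]);o=cv2.convertScaleAbs(o,alpha=1.6)
cv2.imwrite('pics/top0c.png',o)
E
```

```text
(no output)
```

View pics/top0c.png

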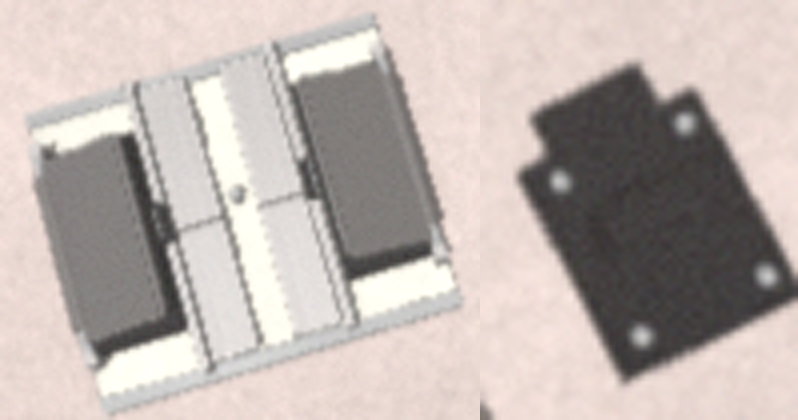

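The left crop shows the station: scribed line running from (175,230) to (305,195), pin tip at (238,193), slot edges clear, and both flaps open (grey plates). The right crop shows the cover with tongue at top-left, four screws and clean corners. Next I'll turn these into world points.

```bash
cat >> h.py <<'E'
S=lambda x,y:(165+x/4-.375,185+y/4-.375)
C=lambda x,y:(362+(x-480)/6-.417,200+y/6-.417)
E
python3 - <<'E'
from h import *
d=grab('top')
np.set_printoptions(precision=1,suppress=True)
print('cam',-np.array(d['R']).T@np.array(d['t']))
W=lambda p,z:ray(d,*p,z)
sl={k:W(S(*v),34) for k,v in dict(UL=(190,80),UR=(220,70),LL=(260,345),LR=(292,335),s0=(175,230),s1=(305,195),s2=(218,216),s3=(262,204)).items()}
for k,v in sl.items(): print(k,v)
U=(sl['UL']+sl['UR'])/2;L=(sl['LL']+sl['LR'])/2
print('slot len',np.linalg.norm(U-L),'yaw',np.arctan2(*(U-L)[1::-1]),'from edges',[np.arctan2(*(sl[a]-sl[b])[1::-1]) for a,b in(('UL','LL'),('UR','LR'))],'w',np.linalg.norm(sl['UL']-sl['UR']))
print('scribe yaw',np.arctan2(*(sl['s0']-sl['s1'])[1::-1])-np.pi/2,np.linalg.norm(sl['s0']-sl['s1']),'mid',(sl['s0']+sl['s1'])/2,(sl['s2']+sl['s3'])/2)
print('pin',W(S(238,193),38))
for z in(0,10): print('base',z,[W(S(*p),z)[:2] for p in((28,118),(378,14),(462,300),(108,410))], 'mean',np.mean([W(S(*p),z)[:2] for p in((28,118),(378,14),(462,300),(108,410))],0))
# cover mask
im=d['pixels'].astype(int);m=(im.max(2)<70).astype(np.uint8);m[:200]=0;m[266:]=0;m[:,:360]=0;m[:,420:]=0
P={k:W(C(*v),16) for k,v in dict(tl=(531,115),tr=(637,65),sl=(518,175),sr=(694,90),bl=(625,380),br=(798,298)).items()}
for k,v in P.items(): print(k,v)
n=lambda a,b:np.linalg.norm(P[a]-P[b])
print('w body',n('bl','br'),n('sl','sr'),'tongue',n('tl','tr'),'len body',n('sl','bl'),n('sr','br'))
scr=[W(C(*p),16)[:2] for p in((560,181),(684,123),(766,275),(642,336))]
print('screws',scr,'mean',np.mean(scr,0)); f=(scr[0]+scr[1]-scr[2]-scr[3]);print('yaw screws',np.arctan2(f[1],f[0]), 'tongue mid',(P['tl']+P['tr'])/2,'back mid',(P['bl']+P['br'])/2)
v=(P['tl']+P['tr']-P['bl']-P['br'])[:2];print('yaw',np.arctan2(v[1],v[0]),np.linalg.norm(v)/2,'centre',(P['tl']+P['tr']+P['bl']+P['br'])/4)
E
```

```text
cam [ 304.7  -17.4 1185.5]
UL [584.3 128.9  34. ]
UR [589.6 109.6  34. ]
LL [413.   91.9  34. ]
LR [417.8  71.8  34. ]
s0 [488.3 141.9  34. ]
s1 [505.2  59.4  34. ]
s2 [495.4 114.6  34. ]
s3 [501.2  86.7  34. ]
slot len 175.61152476322255 yaw 0.21473297159076699 from edges [np.float64(0.21305395567110774), np.float64(0.2164064997708682)] w 20.088618989018162
scribe yaw 0.2014504940377082 84.2126491153269 mid [496.7 100.6  34. ] [498.3 100.6  34. ]
pin [508.5 101.   38. ]
base 0 [array([574., 240.]), array([629.3,   7.3]), array([436.3, -35.4]), array([381.6, 192.9])] mean [505.3 101.2]
base 10 [array([571.8, 237.8]), array([626.5,   7.1]), array([435.2, -35.2]), array([380.9, 191.1])] mean [503.6 100.2]
tl [ 524.5 -273.6   16. ]
tr [ 543.3 -321.6   16. ]
sl [ 498.8 -265.2   16. ]
sr [ 530.8 -344.8   16. ]
bl [ 408.6 -300.8   16. ]
br [ 438.3 -377.9   16. ]
w body 82.65822328202421 85.76557273067164 tongue 51.577257161321214 len body 96.91222914653113 98.17942128567445
screws [array([ 495. , -282.9]), array([ 516.7, -338.8]), array([ 449. , -365.6]), array([ 426.6, -310.1])] mean [ 471.8 -324.4]
yaw screws 0.37810488625547184 tongue mid [ 533.9 -297.6   16. ] back mid [ 423.5 -339.3   16. ]
yaw 0.36122290947256397 118.0423691463256 centre [ 478.7 -318.5   16. ]
```

```bash
cat >> h.py <<'E'
from scipy.ndimage import map_coordinates
def edge(d,p,q,z,w=2.5):
    "subpixel straight edge near p-q (full px); world end points on plane z, fit residual px"
    g=cv2.cvtColor(d['pixels'],cv2.COLOR_RGB2GRAY).astype(float); p,q=np.array(p),np.array(q)
    t=(q-p)/np.linalg.norm(q-p); n=np.array([-t[1],t[0]]); s=np.arange(-w,w+.01,.1); P=[]
    for a in np.linspace(.08,.92,40):
        c=p+a*(q-p); X=c[:,None]+n[:,None]*s
        gr=np.abs(np.gradient(map_coordinates(g,[X[1],X[0]],order=1))); k=gr>.5*gr.max()
        P.append(c+n*(s[k]*gr[k]).sum()/gr[k].sum())
    P=np.array(P)
    for _ in range(3):
        vx,vy,x,y=cv2.fitLine(P.astype(np.float32),cv2.DIST_HUBER,0,.01,.01).ravel()
        e=np.abs((P-[x,y])@[-vy,vx]); P=P[e<max(.3,2*np.median(e))]
    o=np.array([x,y]);v=np.array([vx,vy]); A,B=[o+v*((c-o)@v) for c in(p,q)]
    return ray(d,*A,z),ray(d,*B,z),np.median(e)
E
python3 - <<'E'
from h import *
np.set_printoptions(precision=1,suppress=True)
d=grab('top')
def show(n,p,q,z):
    A,B,e=edge(d,p,q,z); v=A-B; print(n,A[:2],B[:2],'len %.1f ang %.4f mod %.4f res %.2f'%(np.hypot(*v[:2]),np.arctan2(v[1],v[0]),(np.arctan2(v[1],v[0])+np.pi/4)%(np.pi/2)-np.pi/4,e)); return A[:2],B[:2]
for n,a,b,z in(('slotL',(190,80),(260,345),34),('slotR',(220,70),(292,335),34),('laneL',(137,90),(212,365),34),('fenceR',(274,50),(350,322),42),
 ('baseT',(28,118),(378,14),10),('baseB',(108,410),(462,300),10),('scribe1',(178,229),(216,217),34),('scribe2',(264,204),(300,195),34)): show(n,S(*a),S(*b),z)
K=dict(T=((531,115),(637,65)),L=((518,175),(625,380)),B=((625,380),(800,298)),R=((694,90),(800,298)),TL=((531,115),(548,155)),TR=((637,65),(656,104)))
E={k:show(k,C(*a),C(*b),16) for k,(a,b) in K.items()}
def X(a,b):
    p,q=E[a];r_,s=E[b];M=np.column_stack([q-p,-(s-r_)]);return p+(q-p)*np.linalg.solve(M,r_-p)[0]
bl,br=X('L','B'),X('R','B');tl,tr=X('TL','T'),X('TR','T');print(bl,br,tl,tr,np.linalg.norm(bl-br),np.linalg.norm(tl-tr))
print('backmid',(bl+br)/2,'tongue mid',(tl+tr)/2)
im=d['pixels'].astype(int)
cv2.imwrite('/tmp/x.png',d['pixels'])
E
```

```text
slotL [584.  130.3] [413.2  90.8] len 175.3 ang 0.2270 mod 0.2270 res 0.12
slotR [589.5 109.9] [417.7  72.4] len 175.9 ang 0.2149 mod 0.2149 res 0.18
laneL [579.7 164.4] [402.5 122.4] len 182.0 ang 0.2329 mod 0.2329 res 0.10
fenceR [598.6  73. ] [422.8  34.6] len 180.0 ang 0.2152 mod 0.2152 res 0.23
baseT [573.2 238.2] [627.1   7.2] len 237.1 ang 1.8003 mod 0.2295 res 0.26
baseB [377.9 190.3] [433.6 -35.6] len 232.7 ang 1.8126 mod 0.2418 res 0.19
scribe1 [488.  139.8] [494.1 115.7] len 24.8 ang 1.8170 mod 0.2462 res 0.09
scribe2 [501.1  85.4] [506.4  62.8] len 23.2 ang 1.8013 mod 0.2305 res 0.06
T [ 525.2 -273.4] [ 544.9 -321.1] len 51.6 ang 1.9622 mod 0.3914 res 0.08
L [ 498.5 -264.5] [ 408.2 -299.9] len 96.9 ang 0.3729 mod 0.3729 res 0.07
B [ 407.8 -301.1] [ 438.2 -378.8] len 83.4 ang 1.9434 mod 0.3726 res 0.09
R [ 531.2 -345.8] [ 439.5 -381.5] len 98.4 ang 0.3706 mod 0.3706 res 0.09
TL [ 524.  -272.4] [ 506.5 -278.6] len 18.6 ang 0.3411 mod 0.3411 res 0.07
TR [ 543.6 -322.1] [ 526.6 -329.5] len 18.5 ang 0.4152 mod 0.4152 res 0.09
[ 407.4 -300.2] [ 439.2 -381.5] [ 524.7 -272.1] [ 545.1 -321.4] 87.36751648075018 53.29299934698918
backmid [ 423.3 -340.9] tongue mid [ 534.9 -296.8]
```

```bash
cat >> h.py <<'E'
from scipy.spatial.transform import Rotation as Ro
O=np.array([497.8,99.8]);YS=.227
def st(x,y): c,s=np.cos(YS),np.sin(YS); return O+[c*x-s*y,s*x+c*y]
def to(x,y,z,yaw,s=None):
    s=s or r.sense(); R=Ro.from_euler('xyz',s['tcp_rot']); T=Ro.from_euler('xyz',[np.pi,0,yaw])
    print('cm',np.round(R.inv().apply(np.array([x,y,z])-s['eef_pos'])/10,2),'deg',np.round((R.inv()*T).as_rotvec(degrees=True),1))
def stat():
    s=r.sense(); p=s['eef_pos'];c,n=np.cos(YS),np.sin(YS);q=p[:2]-O
    print('t%.1f'%s['clock'],'tcp',np.round(p,1),'st',np.round([c*q[0]+n*q[1],-n*q[0]+c*q[1]],1),'rpy',np.round(s['tcp_rot'],3),'F',np.round(s['contact_force'],1),'M',np.round(s['wrist_torque'],2),'open %.3f'%s['opening'])
E
python3 - <<'E'
from h import *
p=st(5,-76);print(p,st(5,76));to(*p,150,YS)
E
```

```text
[519.77594794  26.87498569] [485.56751151 174.97556934]
cm [-43.01 -48.27   8.12] deg [ -0.    0.  -78.1]
```

apply_moves([
  [[-1, -43, -48.3, 8, 0, 0, -78], [-1, -43, -48.3, 8, 0, 0, -78], [-1, -43, -48.3, 8, 0, 0, -78], [-1, -43, -48.3, 8, 0, 0, -78], [-1, -43, -48.3, 8, 0, 0, -78], [-1, -43, -48.3, 8, 0, 0, -78], [-1, -43, -48.3, 8, 0, 0, -78], [-1, -43, -48.3, 8, 0, 0, -78]],
], newtons=40)

```text
clock: 1.0
eef_pos: [421.3, -200.7, 182.1]
tcp_rot: [-3.141, -0.0, 0.07]
contact_force: [1.3, -1.1, 0.3]
opening: -0.001
```

```bash
python3 -c "
from h import *
stat();to(*st(5,-76),150,YS)"
```

```text
t1.0 tcp [ 421.3 -200.7  182.1] st [-142.2 -275.5] rpy [-3.141 -0.     0.07 ] F [ 1.3 -1.1  0.3] M [ 0.01 -0.02 -0.01] open -0.001
cm [ 11.41 -22.01   3.22] deg [-0. -0. -9.]
```

apply_moves([
  [[-1, 11.4, -22, 3.2, 0, 0, -9], [-1, 11.4, -22, 3.2, 0, 0, -9], [-1, 11.4, -22, 3.2, 0, 0, -9], [-1, 11.4, -22, 3.2, 0, 0, -9], [-1, 11.4, -22, 3.2, 0, 0, -9], [-1, 11.4, -22, 3.2, 0, 0, -9], [-1, 11.4, -22, 3.2, 0, 0, -9], [-1, 11.4, -22, 3.2, 0, 0, -9]],
])

```text
clock: 1.8
eef_pos: [519.1, 26.1, 150.1]
tcp_rot: [-3.141, 0.0, 0.227]
contact_force: [-0.4, -0.1, -0.0]
opening: -0.001
```

```bash
python3 - <<'E'
from h import *
stat();to(*st(5,-76),50,YS)
a=grab('top');b=grab('side')
A=a['pixels'][150:300,150:350];p=proj(b,[520,27,100]).astype(int);B=b['pixels'][p[1]-75:p[1]+75,p[0]-100:p[0]+100]
o=np.hstack([cv2.resize(x,(400,300),interpolation=cv2.INTER_CUBIC) for x in(A,B)])
cv2.imwrite('pics/f1.png',cv2.convertScaleAbs(o[:,:,::-1],alpha=1.4))
E
```

```text
t1.8 tcp [519.1  26.1 150.1] st [  4.1 -76.6] rpy [-3.141  0.     0.227] F [-0.4 -0.1 -0. ] M [-0.03 -0.01 -0.02] open -0.001
cm [ 0.09 -0.06 10.01] deg [-0.  0. -0.]
```

View pics/f1.png

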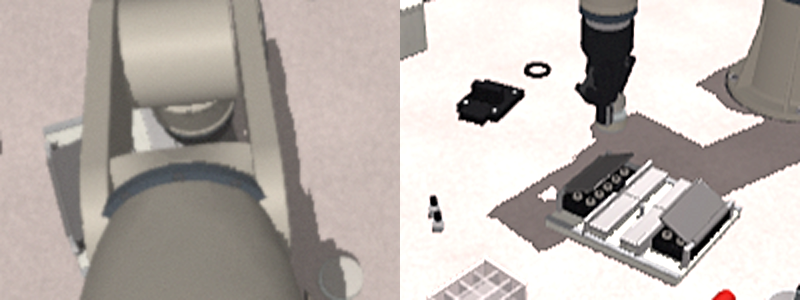

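The side crop shows the fingertips at (604,125), squarely above the right flap. Now the press straight down.

apply_moves([
  [[-1, 0.1, 0, 3, 0, 0, 0], [-1, 0.1, 0, 5, 0, 0, 0], [-1, 0.1, 0, 6.5, 0, 0, 0], [-1, 0.1, 0, 8, 0, 0, 0], [-1, 0.1, 0, 9, 0, 0, 0], [-1, 0.1, 0, 9.7, 0, 0, 0], [-1, 0.1, 0, 10.3, 0, 0, 0], [-1, 0.1, 0, 10.5, 0, 0, 0]],
])

```text
clock: 2.7
eef_pos: [520.2, 25.5, 46.3]
tcp_rot: [-3.141, 0.0, 0.225]
contact_force: [-10.8, -0.3, 36.0]
opening: -0.001
```

```bash
python3 -c "
from h import *
stat();to(*st(5,-76),45,YS)"
```

```text
t2.7 tcp [520.2  25.5  46.3] st [  5.1 -77.4] rpy [-3.141  0.     0.225] F [-10.8  -0.3  36. ] M [-0.04  1.78 -0.03] open -0.001
cm [-0.01 -0.14  0.13] deg [-0.   0.  -0.1]
```

apply_moves([
  [[-1, 0, 0, -4, 0, 0, 0], [-1, 0, -2, -8.4, 0, 0, 0], [-1, 0, -7, -8.4, 0, 0, 0], [-1, 0, -12, -8.4, 0, 0, 0], [-1, 0, -15.4, -8.4, 0, 0, 0], [-1, 0, -15.4, -8.4, 0, 0, 0], [-1, 0, -15.4, -7, 0, 0, 0], [-1, 0, -15.4, -6, 0, 0, 0]],
])

```text
clock: 3.5
eef_pos: [486.1, 175.3, 106.2]
tcp_rot: [-3.141, -0.001, 0.225]
contact_force: [0.7, -0.6, 0.2]
opening: 0.002
```

```bash
python3 -c "
from h import *
stat();to(*st(5,76),45,YS)"
```

```text
t3.5 tcp [486.1 175.3 106.2] st [ 5.6 76.2] rpy [-3.141e+00 -1.000e-03  2.250e-01] F [ 0.7 -0.6  0.2] M [ 0.03 -0.01  0.01] open 0.002
cm [-0.06  0.02  6.12] deg [-0.  -0.  -0.1]
```

apply_moves([
  [[-1, 0, 0, 1.5, 0, 0, 0], [-1, 0, 0, 3, 0, 0, 0], [-1, 0, 0, 4, 0, 0, 0], [-1, 0, 0, 5, 0, 0, 0], [-1, 0, 0, 5.6, 0, 0, 0], [-1, 0, 0, 6.1, 0, 0, 0], [-1, 0, 0, 6.2, 0, 0, 0]],
])

```text
clock: 4.2
eef_pos: [486.6, 174.8, 46.1]
tcp_rot: [3.141, -0.001, 0.225]
contact_force: [-10.5, -7.6, 41.1]
opening: 0.002
```

```bash
python3 -c "
from h import *
stat();to(480,-320.5,150,.373)"
```

```text
t4.2 tcp [486.6 174.8  46.1] st [ 6.  75.6] rpy [ 3.141e+00 -1.000e-03  2.250e-01] F [-10.5  -7.6  41.1] M [-1.26  1.68  0.01] open 0.002
cm [-11.7   48.14 -10.38] deg [ 0.  -0.  -8.5]
```

apply_moves([
  [[-1, 0, 0, -4, 0, 0, 0], [-1, -2, 5, -8, 0, 0, -2], [0, -3, 10, -10, 0, 0, -4], [0, -11.7, 48.1, -10.4, 0, 0, -8.5], [0, -11.7, 48.1, -10.4, 0, 0, -8.5], [0, -11.7, 48.1, -10.4, 0, 0, -8.5], [0, -11.7, 48.1, -10.4, 0, 0, -8.5], [0, -11.7, 48.1, -10.4, 0, 0, -8.5]],
])

```text
clock: 5.0
eef_pos: [479.7, -162.2, 145.5]
tcp_rot: [3.141, -0.001, 0.373]
contact_force: [1.0, 0.5, -0.3]
opening: 0.503
```

apply_moves([
  [[0, 0, 0, 0, 0, 0, 0]],
])

```text
clock: 5.1
eef_pos: [480.1, -167.5, 146.0]
tcp_rot: [3.138, -0.003, 0.369]
contact_force: [0.2, 1.0, 0.1]
opening: 0.497
```

```bash
python3 - <<'E'
from h import *
stat();to(480,-320.5,100,.373)
a=grab('top');b=grab('side')
A=a['pixels'][150:300,150:350];p=proj(b,[500,100,60]).astype(int);q=proj(b,[480,-320,60]).astype(int)
B=b['pixels'][p[1]-75:p[1]+75,p[0]-100:p[0]+100];D=b['pixels'][q[1]-75:q[1]+75,q[0]-100:q[0]+100]
o=np.vstack([np.hstack([cv2.resize(x,(400,300),interpolation=cv2.INTER_CUBIC) for x in y]) for y in((A,B),(D,a['pixels'][170:320,300:500]))])
cv2.imwrite('pics/g1.png',cv2.convertScaleAbs(o[:,:,::-1],alpha=1.4))
E
```

```text
t5.1 tcp [ 480.1 -167.5  146. ] st [ -77.4 -256.5] rpy [ 3.138e+00 -3.000e-03  3.690e-01] F [0.2 1.  0.1] M [-0.   -0.04  0.01] open 0.497
cm [-5.54 14.25  4.64] deg [ 0.2 -0.2 -0.2]
```

View pics/g1.png

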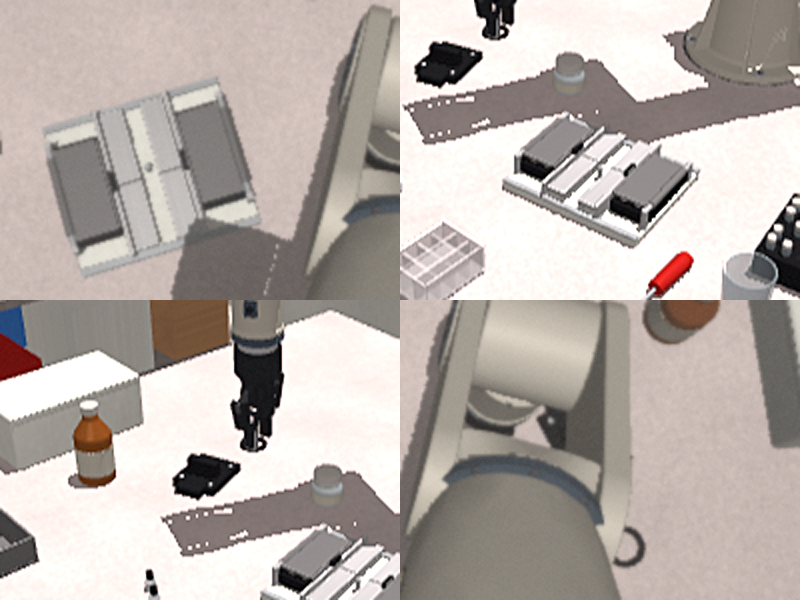

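Both flaps are level, as seen in the upper crops. I'll move over the cover and descend.

apply_moves([
  [[0.3, -5.5, 14.25, 4.6, 0, 0, 0], [0.3, -5.5, 14.25, 4.6, 0, 0, 0], [0.3, -5.5, 14.25, 4.6, 0, 0, 0], [0.3, -5.5, 14.25, 4.6, 0, 0, 0], [0.3, -5.5, 14.25, 4.6, 0, 0, 0], [0.3, -5.5, 14.25, 4.6, 0, 0, 0]],
])

```text
clock: 5.8
eef_pos: [479.8, -314.4, 99.4]
tcp_rot: [-3.141, -0.001, 0.371]
contact_force: [-0.1, 0.9, -0.1]
opening: 0.653
```

```bash
python3 - <<'E'
from h import *
stat();to(480,-320.5,20,.373)
b=grab('side');q=proj(b,[480,-320,50]).astype(int)
D=b['pixels'][q[1]-60:q[1]+60,q[0]-80:q[0]+80]
cv2.imwrite('pics/g2.png',cv2.convertScaleAbs(cv2.resize(D,(800,600),interpolation=cv2.INTER_CUBIC)[:,:,::-1],alpha=2.2))
E
```

```text
t5.8 tcp [ 479.8 -314.4   99.4] st [-110.7 -399.5] rpy [-3.141e+00 -1.000e-03  3.710e-01] F [-0.1  0.9 -0.1] M [ 0.02  0.04 -0.02] open 0.653
cm [-0.22  0.58  7.94] deg [-0.  -0.1 -0.1]
```

View pics/g2.png

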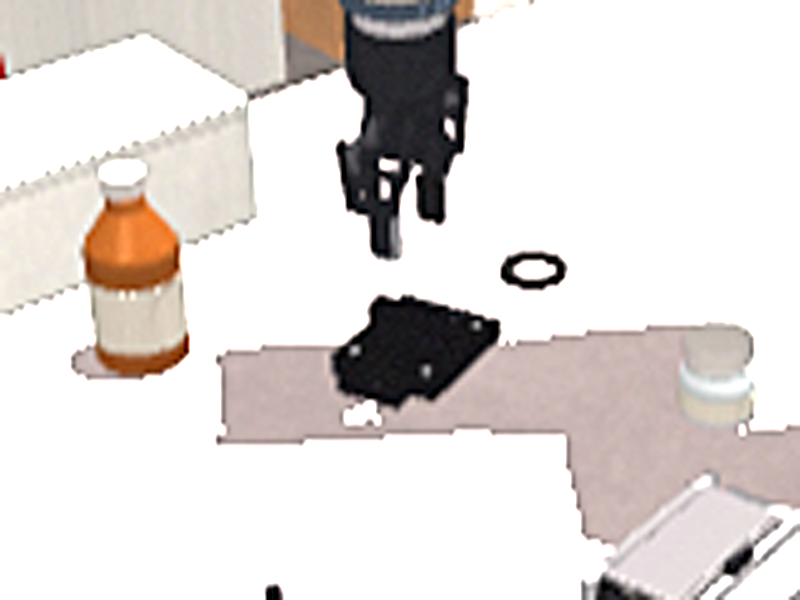

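The side crop shows the jaw tips at (385,255) and (432,220) straddling the rib direction, with the cover below at (415,350). Descending to grip.

apply_moves([
  [[0.2, -0.2, 0.6, 2, 0, 0, 0], [0.2, -0.2, 0.6, 4, 0, 0, 0], [0.2, -0.2, 0.6, 6, 0, 0, 0], [0.2, -0.2, 0.6, 7, 0, 0, 0], [0.2, -0.2, 0.6, 7.9, 0, 0, 0], [0.2, -0.2, 0.6, 7.9, 0, 0, 0]],
])

```text
clock: 6.45
eef_pos: [480.3, -319.6, 20.3]
tcp_rot: [-3.141, -0.001, 0.372]
contact_force: [-0.1, -0.6, 0.4]
opening: 0.598
```

apply_moves([
  [[-1, 0, 0, 0, 0, 0, 0], [-1, 0, 0, 0, 0, 0, 0], [-1, 0, 0, 0, 0, 0, 0], [-1, 0, 0, 0, 0, 0, 0], [-1, 0, 0, 0, 0, 0, 0], [-1, 0, 0, 0, 0, 0, 0]],
], newtons=60)

```text
clock: 7.05
eef_pos: [480.8, -319.9, 21.2]
tcp_rot: [3.141, -0.002, 0.372]
contact_force: [-0.4, 2.0, 6.2]
opening: 0.221
```

```bash
python3 -c "
from h import *
stat()"
```

```text
t7.0 tcp [ 480.8 -319.9   21.2] st [-111.  -405.1] rpy [ 3.141e+00 -2.000e-03  3.720e-01] F [-0.4  2.   6.2] M [0.11 0.21 0.01] open 0.221
```

apply_moves([
  [[-1, 0, 0, -1, 0, 0, 0], [-1, 0, 0, -3, 0, 0, 0], [-1, 0, 0, -6, 0, 0, 0], [-1, 0, 0, -9, 0, 0, 0], [-1, 0, 0, -10, 0, 0, 0], [-1, 0, 0, -10, 0, 0, 0]],
])

```text
clock: 7.65
eef_pos: [481.4, -320.6, 122.9]
tcp_rot: [3.139, -0.004, 0.372]
contact_force: [0.3, 0.3, -2.3]
opening: 0.217
```

```bash
python3 - <<'E'
from h import *
stat();p=st(-23,0);to(*p,121,YS)
E
```

```text
t7.7 tcp [ 481.4 -320.6  122.9] st [-110.6 -405.9] rpy [ 3.139 -0.004  0.372] F [ 0.3  0.3 -2.3] M [-0.03 -0.01  0.01] open 0.217
cm [ 14.53 -38.9    0.12] deg [ 0.2 -0.2  8.3]
```

apply_moves([
  [[-1, 14.5, -38.9, 0, 0, 0, 8.3], [-1, 14.5, -38.9, 0, 0, 0, 8.3], [-1, 14.5, -38.9, 0, 0, 0, 8.3], [-1, 14.5, -38.9, 0, 0, 0, 8.3], [-1, 14.5, -38.9, 0, 0, 0, 8.3], [-1, 14.5, -38.9, 0, 0, 0, 8.3], [-1, 14.5, -38.9, 0, 0, 0, 8.3], [-1, 14.5, -38.9, 0, 0, 0, 8.3]],
])

```text
clock: 8.45
eef_pos: [473.9, 81.7, 120.8]
tcp_rot: [3.139, -0.002, 0.227]
contact_force: [1.7, -0.0, -2.6]
opening: 0.221
```

```bash
python3 -c "
from h import *
stat();to(*st(-23,0),75,YS)"
```

```text
t8.4 tcp [473.9  81.7 120.8] st [-27.3 -12.2] rpy [ 3.139e+00 -2.000e-03  2.270e-01] F [ 1.7 -0.  -2.6] M [-0.02 -0.1  -0.  ] open 0.221
cm [ 0.42 -1.23  4.58] deg [ 0.1 -0.1  0. ]
```

apply_moves([
  [[-1, 0.4, -1.2, 1, 0, 0, 0], [-1, 0.4, -1.2, 2.5, 0, 0, 0], [-1, 0.4, -1.2, 4.6, 0, 0, 0], [-1, 0.4, -1.2, 4.6, 0, 0, 0], [-1, 0.4, -1.2, 4.6, 0, 0, 0]],
])

```text
clock: 8.95
eef_pos: [473.6, 93.8, 73.6]
tcp_rot: [3.14, 0.002, 0.226]
contact_force: [-0.2, -0.4, -1.8]
opening: 0.222
```

```bash
python3 - <<'E'
from h import *
stat();to(*st(-23,0),56,YS)
a=grab('top');b=grab('side');q=proj(b,[500,100,60]).astype(int)
D=b['pixels'][q[1]-60:q[1]+60,q[0]-80:q[0]+80];A=a['pixels'][180:300,150:310]
o=np.vstack([cv2.resize(x,(800,600),interpolation=cv2.INTER_CUBIC)[100:400,100:700] for x in(D,A)])
cv2.imwrite('pics/p1.png',cv2.convertScaleAbs(o[:,:,::-1],alpha=1.6))
E
```

```text
t8.9 tcp [473.6  93.8  73.6] st [-25.   -0.3] rpy [3.14e+00 2.00e-03 2.26e-01] F [-0.2 -0.4 -1.8] M [ 0.01 -0.    0.04] open 0.222
cm [ 0.2  -0.04  1.76] deg [ 0.1  0.1 -0. ]
```

View pics/p1.png

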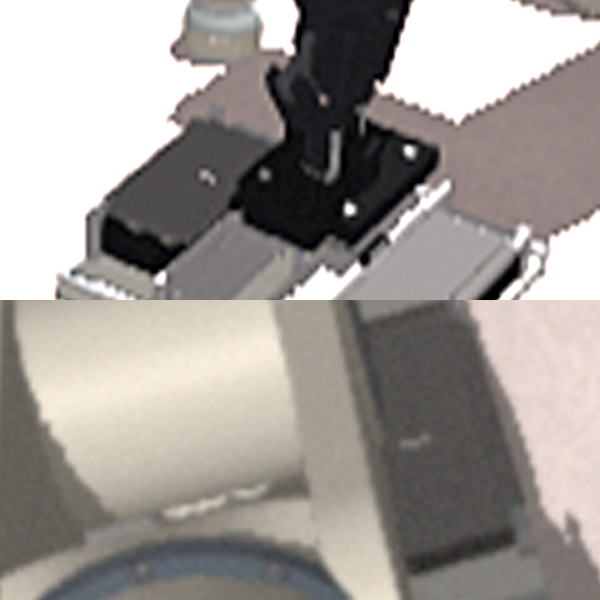

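The cover sits above the lane, square to the fences, with its screws at about (264,174), (409,150) and (349,208) in the crop. I'll lower slowly and check force and height; catching on a fence would stop it at TCP z≈63.

apply_moves([
  [[-1, 0.2, 0, 0.5, 0, 0, 0], [-1, 0.2, 0, 0.8, 0, 0, 0], [-1, 0.2, 0, 1.0, 0, 0, 0], [-1, 0.2, 0, 1.2, 0, 0, 0], [-1, 0.2, 0, 1.4, 0, 0, 0], [-1, 0.2, 0, 1.4, 0, 0, 0]],
])

```text
clock: 9.65
eef_pos: [477.5, 96.5, 63.3]
tcp_rot: [-3.141, -0.004, 0.225]
contact_force: [-14.2, 20.6, 27.5]
opening: 0.216
```

```bash
python3 - <<'E'
from h import *
stat();to(*st(-23,0),56,YS)
b=grab('side','side1.png');g=b['pixels']
q=proj(b,[500,100,60]).astype(int)
D=g[q[1]-40:q[1]+50,q[0]-60:q[0]+60]
cv2.imwrite('pics/p2.png',cv2.convertScaleAbs(cv2.resize(D,(792,594),interpolation=cv2.INTER_CUBIC)[:,:,::-1],alpha=1.6)); print(q)
E
```

```text
t9.7 tcp [477.5  96.5  63.3] st [-20.5   1.4] rpy [-3.141 -0.004  0.225] F [-14.2  20.6  27.5] M [2.58 1.66 0.11] open 0.216
cm [-0.25  0.14  0.73] deg [-0.  -0.2 -0.1]
[302 229]
```

View pics/p2.png

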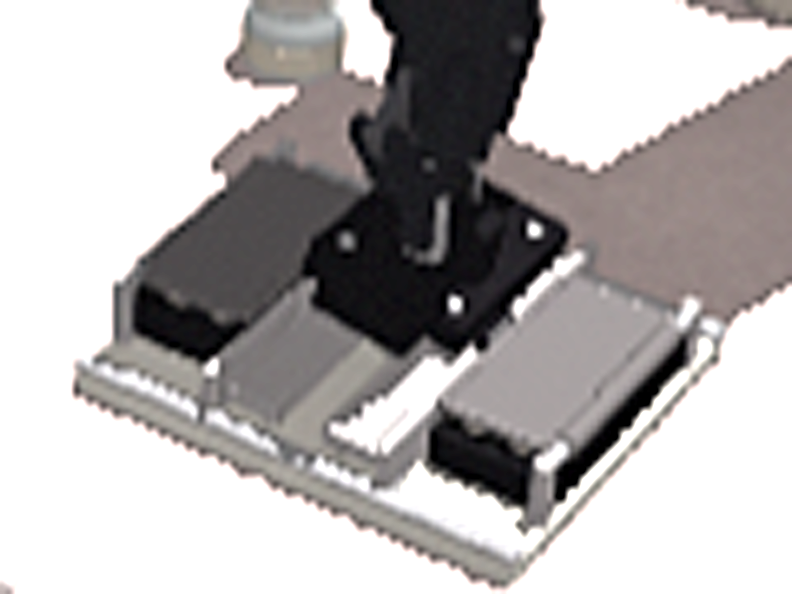

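The cover's right edge overlaps the right fence (near (305,265)–(320,290) in the crop), matching the force and moment signs. I'll lift 4 mm, shift left (+y) to about y=+2.7 and lower again.

apply_moves([
  [[-1, 0, 0, -0.5, 0, 0, 0], [-1, -0.3, -0.13, -0.5, 0, 0, 0], [-1, -0.3, -0.13, -0.3, 0, 0, 0], [-1, -0.3, -0.13, 0, 0, 0, 0], [-1, -0.3, -0.13, 0.2, 0, 0, 0], [-1, -0.3, -0.13, 0.4, 0, 0, 0]],
])

```text
clock: 10.3
eef_pos: [474.5, 98.2, 60.5]
tcp_rot: [-3.139, -0.004, 0.224]
contact_force: [-12.7, 14.2, 35.4]
opening: 0.22
```

```bash
python3 -c "
from h import *
stat();to(*st(-24,3),56,YS)"
```

```text
t10.3 tcp [474.5  98.2  60.5] st [-23.1   3.7] rpy [-3.139 -0.004  0.224] F [-12.7  14.2  35.4] M [ 1.66  1.71 -0.03] open 0.220
cm [-0.1   0.07  0.45] deg [-0.1 -0.2 -0.2]
```

apply_moves([
  [[-1, 0, 0, -0.4, 0, 0, 0], [-1, -0.1, -0.15, -0.5, 0, 0, 0], [-1, -0.1, -0.15, -0.3, 0, 0, 0], [-1, -0.1, -0.15, -0.1, 0, 0, 0], [-1, -0.1, -0.15, 0.1, 0, 0, 0], [-1, -0.1, -0.15, 0.2, 0, 0, 0]],
])

```text
clock: 10.9
eef_pos: [473.1, 99.5, 58.4]
tcp_rot: [-3.139, -0.004, 0.224]
contact_force: [-1.1, 2.2, 7.6]
opening: 0.218
```

```bash
python3 - <<'E'
from h import *
stat();to(*st(-24,3),56,YS)
b=grab('side','side2.png');g=b['pixels']
D=g[199:269,262:352]
cv2.imwrite('pics/p3.png',cv2.convertScaleAbs(cv2.resize(D,(792,616),interpolation=cv2.INTER_CUBIC)[:590,:,::-1],alpha=1.3))
E
```

```text
t10.9 tcp [473.1  99.5  58.4] st [-24.1   5.3] rpy [-3.139 -0.004  0.224] F [-1.1  2.2  7.6] M [0.45 0.68 0.17] open 0.218
cm [0.01 0.23 0.24] deg [-0.2 -0.2 -0.2]
```

View pics/p3.png

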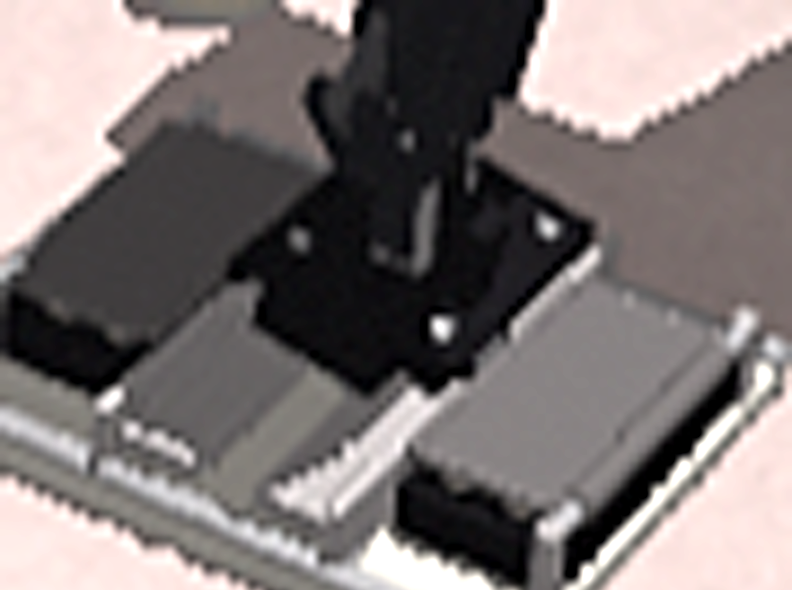

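The cover now sits inside the lane: z=58.4 matches resting on the bed at the rear and on the pin at the front, and the crop shows its edges between both fences. I'll loosen the jaws so the cover lies free, then look at heights before sliding with the rear finger.

apply_moves([
  [[-0.4, 0, 0, 0, 0, 0, 0], [-0.4, 0, 0, 0, 0, 0, 0], [-0.4, 0, 0, 0, 0, 0, 0]],
])

```text
clock: 11.25
eef_pos: [473.0, 99.4, 58.1]
tcp_rot: [-3.139, -0.003, 0.223]
contact_force: [1.3, 0.3, -0.1]
opening: 0.294
```

```bash
cat >> h.py <<'E'
def screws(d,zt,rng=12):
    "bright screw heads on the dark cover in the side view -> station coords on plane zt"
    g=cv2.cvtColor(d['pixels'],cv2.COLOR_RGB2GRAY)[205:245,285:335]
    bh=cv2.morphologyEx(g,cv2.MORPH_TOPHAT,np.ones((7,7)));bh[cv2.erode(g,np.ones((7,7)))>60]=0
    n,l,s,c=cv2.connectedComponentsWithStats((bh>45).astype(np.uint8))
    for k in range(1,n):
        if 1<s[k,4]<16:
            w=bh*(l==k);y,x=np.mgrid[:40,:50];u,v=(w*x).sum()/w.sum()+285,(w*y).sum()/w.sum()+205
            p=ray(d,u,v,zt)[:2]-O;a,b=np.cos(YS),np.sin(YS);print('px %.1f %.1f'%(u,v),'st',np.round([a*p[0]+b*p[1],-b*p[0]+a*p[1]],1),s[k,4])
E
python3 - <<'E'
from h import *
stat();to(*st(-10,3),56,YS)
b=grab('side');screws(b,52)
E
```

```text
t11.2 tcp [473.   99.4  58.1] st [-24.2   5.2] rpy [-3.139e+00 -3.000e-03  2.230e-01] F [ 1.3  0.3 -0.1] M [0.03 0.05 0.05] open 0.294
cm [1.42 0.22 0.21] deg [-0.2 -0.2 -0.2]
px 298.5 205.6 st [-108.1  -85.3] 9
px 321.6 208.4 st [-138.4  -15.4] 8
px 316.5 216.3 st [-90.6  -6.5] 9
px 298.0 217.9 st [-48.2 -49.3] 3
px 323.7 223.7 st [-69.3  32. ] 6
px 295.2 227.1 st [ -2.3 -30.4] 4
px 326.1 230.2 st [-44.3  55.1] 13
px 285.3 229.7 st [ 26.7 -47.6] 3
px 311.8 235.5 st [ 4.2 33.2] 6
px 300.3 243.4 st [56.8 25.4] 10
```

Side-view screws put the rib centre at station x≈-23, y≈+2, so the hole is at about -8, before the line's +6 limit. Sliding forward now.

apply_moves([
  [[-0.4, 0.3, 0, 0, 0, 0, 0], [-0.4, 0.6, 0, 0, 0, 0, 0], [-0.4, 0.9, 0, 0, 0, 0, 0], [-0.4, 1.2, 0, 0, 0, 0, 0], [-0.4, 1.5, 0, 0, 0, 0, 0], [-0.4, 1.6, 0, 0, 0, 0, 0]],
])

```text
clock: 11.9
eef_pos: [488.9, 103.0, 58.2]
tcp_rot: [-3.139, -0.003, 0.223]
contact_force: [-3.2, -1.2, 2.3]
opening: 0.299
```

```bash
python3 - <<'E'
from h import *
stat();to(*st(-10,3),56,YS)
b=grab('side');screws(b,52)
E
```

```text
t11.9 tcp [488.9 103.   58.2] st [-8.   5.2] rpy [-3.139e+00 -3.000e-03  2.230e-01] F [-3.2 -1.2  2.3] M [-0.1   0.52 -0.03] open 0.299
cm [-0.2   0.22  0.21] deg [-0.2 -0.2 -0.2]
px 319.6 209.2 st [-130.5  -18.6] 9
px 313.9 218.5 st [-75.1  -6.8] 13
px 322.0 226.0 st [-55.5  34. ] 7
px 325.3 231.0 st [-39.4  55. ] 11
px 285.5 230.5 st [ 30.  -44.9] 2
px 292.5 229.5 st [ 13.2 -30.3] 4
px 286.0 233.2 st [ 40.4 -36.3] 6
px 309.5 237.4 st [16.5 32.4] 6
px 294.4 243.6 st [67.8 11.7] 12
px 313.2 243.2 st [33.8 55.9] 12
px 306.0 244.0 st [49.6 40.4] 3
```

apply_moves([
  [[-0.4, 0.2, 0, 0, 0, 0, 0], [-0.4, 0.4, 0, 0, 0, 0, 0], [-0.4, 0.5, 0, 0, 0, 0, 0], [-0.4, 0.6, 0, 0, 0, 0, 0], [-0.4, 0.6, 0, 0, 0, 0, 0]],
])

```text
clock: 12.45
eef_pos: [494.5, 104.3, 58.2]
tcp_rot: [-3.139, -0.003, 0.223]
contact_force: [-3.5, -1.0, 2.8]
opening: 0.302
```

```bash
python3 - <<'E'
from h import *
stat()
b=grab('side');screws(b,52)
E
```

```text
t12.4 tcp [494.5 104.3  58.2] st [-2.2  5.1] rpy [-3.139e+00 -3.000e-03  2.230e-01] F [-3.5 -1.   2.8] M [-0.08  0.51 -0.01] open 0.302
px 318.5 209.8 st [-125.7  -19.6] 9
px 312.9 219.6 st [-68.4  -6.4] 13
px 320.8 227.1 st [-48.6  33.9] 8
px 324.4 231.8 st [-34.2  54.8] 9
px 291.5 231.5 st [ 23.6 -27.3] 4
px 308.4 238.9 st [24.5 33.6] 6
px 313.2 243.2 st [33.8 55.9] 12
```

apply_moves([
  [[-0.4, 0.15, 0, 0, 0, 0, 0], [-0.4, 0.3, 0, 0, 0, 0, 0], [-0.4, 0.4, 0, 0, 0, 0, 0], [-0.4, 0.4, 0, 0, 0, 0, 0]],
])

```text
clock: 12.9
eef_pos: [498.5, 105.2, 58.1]
tcp_rot: [-3.139, -0.003, 0.223]
contact_force: [-2.9, -0.9, 1.3]
opening: 0.3
```

```bash
python3 - <<'E'
from h import *
stat()
b=grab('side');screws(b,52)
E
```

```text
t12.9 tcp [498.5 105.2  58.1] st [1.9 5.1] rpy [-3.139e+00 -3.000e-03  2.230e-01] F [-2.9 -0.9  1.3] M [-0.06  0.43 -0.04] open 0.300
px 318.1 209.9 st [-124.3  -20.5] 6
px 312.3 219.5 st [-67.7  -8.2] 9
px 311.0 223.5 st [-46.9  -0.5] 2
px 320.4 227.9 st [-44.4  34.9] 6
px 285.5 229.8 st [ 26.8 -47. ] 4
px 324.5 231.6 st [-35.4  54.6] 10
px 290.7 232.4 st [ 28.6 -26.8] 5
px 307.8 239.6 st [28.4 33.8] 7
px 313.2 243.2 st [33.8 55.9] 12
```

apply_moves([
  [[-0.4, 0.15, 0, 0, 0, 0, 0], [-0.4, 0.3, 0, 0, 0, 0, 0], [-0.4, 0.3, 0, 0, 0, 0, 0]],
])

```text
clock: 13.25
eef_pos: [498.7, 105.3, 57.8]
tcp_rot: [-3.139, 0.003, 0.224]
contact_force: [-10.9, -2.3, 8.7]
opening: 0.296
```

```bash
python3 - <<'E'
from h import *
stat()
b=grab('side');screws(b,52)
E
```

```text
t13.2 tcp [498.7 105.3  57.8] st [2.2 5.1] rpy [-3.139e+00  3.000e-03  2.240e-01] F [-10.9  -2.3   8.7] M [-0.52  1.81 -0.05] open 0.296
px 317.8 210.4 st [-121.6  -19.9] 7
px 312.2 220.5 st [-62.8  -5.6] 10
px 320.3 227.9 st [-43.9  34.6] 7
px 285.4 229.8 st [ 27.2 -47.1] 5
px 323.5 232.4 st [-30.   54.1] 8
px 290.5 232.5 st [ 29.5 -27. ] 4
px 307.8 239.7 st [28.9 34. ] 8
px 313.2 243.2 st [33.8 55.9] 12
```

The slide stopped firmly (10.9 N against 3 N while sliding, TCP no longer advancing), as it should at the pin. I'll back off 2.5 mm to centre the jaws and check that the cover is level.

apply_moves([
  [[-0.4, -0.2, 0, 0, 0, 0, 0], [-0.4, -0.25, 0, 0, 0, 0, 0], [-0.4, -0.25, 0, 0, 0, 0, 0]],
])

```text
clock: 13.6
eef_pos: [497.1, 104.9, 58.0]
tcp_rot: [-3.139, 0.001, 0.223]
contact_force: [0.2, -0.1, 0.1]
opening: 0.298
```

```bash
python3 - <<'E'
from h import *
stat()
b=grab('side','side3.png');screws(b,50)
D=b['pixels'][199:269,262:352]
cv2.imwrite('pics/p4.png',cv2.convertScaleAbs(cv2.resize(D,(792,616),interpolation=cv2.INTER_CUBIC)[:590,:,::-1],alpha=1.6))
E
```

```text
t13.6 tcp [497.1 104.9  58. ] st [0.5 5.1] rpy [-3.139e+00  1.000e-03  2.230e-01] F [ 0.2 -0.1  0.1] M [ 0.01  0.06 -0.05] open 0.298
px 318.4 209.6 st [-129.3  -22. ] 11
px 312.3 219.5 st [-70.1  -9.4] 9
px 320.4 227.9 st [-46.9  33.6] 6
px 285.4 229.8 st [ 25.  -48.5] 5
px 324.5 231.6 st [-37.8  53.4] 10
px 290.7 232.4 st [ 26.4 -28.2] 5
px 307.8 239.5 st [25.8 32.4] 6
px 313.2 243.2 st [31.6 54.7] 12
```

View pics/p4.png

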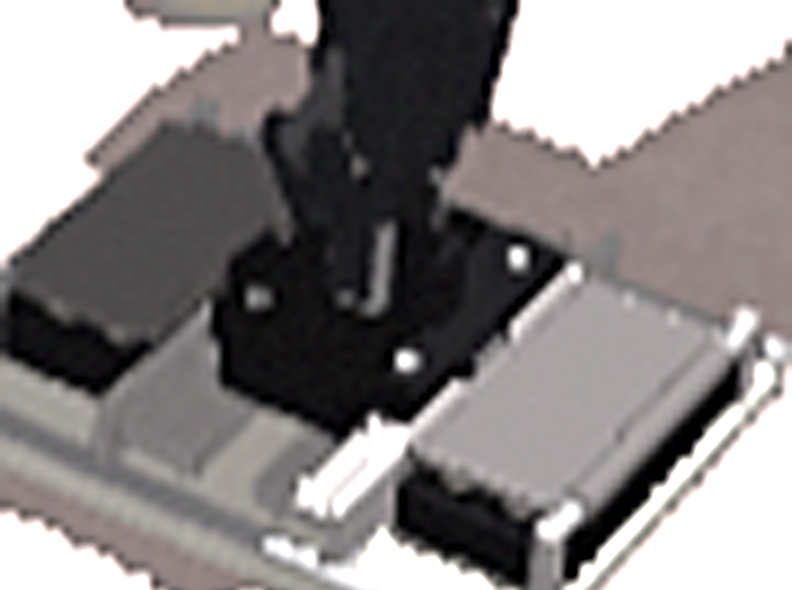

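The crop shows the cover low and level between the fences; the screws (406,360) and (518,257) put the rib at x≈-0.5 and the hole at ≈14.5. Pressing down with the fingertips on the plate.

apply_moves([
  [[-0.4, -0.05, 0, 0.4, 0, 0, 0], [-0.4, -0.05, 0, 0.7, 0, 0, 0], [-0.4, -0.05, 0, 0.9, 0, 0, 0], [-0.4, -0.05, 0, 1.1, 0, 0, 0], [-0.4, -0.05, 0, 1.2, 0, 0, 0], [-0.4, -0.05, 0, 1.2, 0, 0, 0]],
])

```text
clock: 14.25
eef_pos: [496.8, 104.9, 46.1]
tcp_rot: [-3.139, 0.001, 0.224]
contact_force: [-0.8, -0.4, 5.6]
opening: 0.3
```

```bash
python3 -c "
from h import *
stat()"
```

```text
t14.2 tcp [496.8 104.9  46.1] st [0.2 5.1] rpy [-3.139e+00  1.000e-03  2.240e-01] F [-0.8 -0.4  5.6] M [-0.05  0.16  0.02] open 0.300
```

apply_moves([
  [[-0.4, 0, 0, 0.15, 0, 0, 0], [-0.4, 0, 0, 0.3, 0, 0, 0], [-0.4, 0, 0, 0.4, 0, 0, 0], [-0.4, 0, 0, 0.4, 0, 0, 0], [-0.4, 0, 0, 0.4, 0, 0, 0]],
])

```text
clock: 14.75
eef_pos: [496.9, 104.9, 43.7]
tcp_rot: [-3.139, 0.001, 0.224]
contact_force: [-7.6, -2.5, 28.7]
opening: 0.296
```

```bash
python3 -c "
from h import *
stat()"
```

```text
t14.8 tcp [496.9 104.9  43.7] st [0.2 5.2] rpy [-3.139e+00  1.000e-03  2.240e-01] F [-7.6 -2.5 28.7] M [-0.29  1.4  -0.01] open 0.296
```

TCP stopped at 43.7 mm with 28.7 N. The plate top should be at 44 mm with the bed on its stop, so this fits. One last look.

```bash
python3 - <<'E'
from h import *
b=grab('side');screws(b,44)
D=b['pixels'][179:279,240:380]
cv2.imwrite('pics/p5.png',cv2.convertScaleAbs(cv2.resize(D,(798,570),interpolation=cv2.INTER_CUBIC)[:,:,::-1],alpha=1.6));stat()
E
```

```text
px 296.4 205.2 st [-115.9  -97.9] 4
px 318.5 212.1 st [-124.5  -18.4] 10
px 312.6 222.2 st [-65.4  -5.1] 5
px 320.1 229.3 st [-46.9  33. ] 7
px 323.1 232.8 st [-36.9  49.5] 8
px 291.0 234.4 st [ 27.7 -26. ] 2
px 307.6 241.1 st [26.2 32.2] 6
px 313.2 243.2 st [24.8 51.2] 12
t14.8 tcp [496.9 104.9  43.7] st [0.3 5.2] rpy [-3.139e+00  1.000e-03  2.230e-01] F [-8.8 -1.6 28.8] M [-0.27  1.34 -0.04] open 0.299
```

View pics/p5.png

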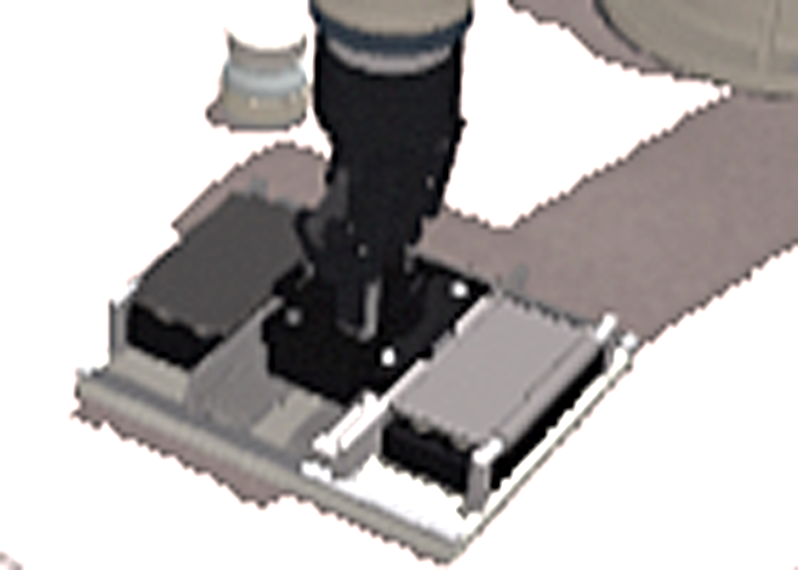

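Both flaps are shut, and the cover is sunk level in the lane with the fingers pressing on it. Screws recomputed at z=44 give the same x (-46.9 and 26.2) as before the press, so the cover went straight down. Handing in.

```bash
python3 -c "
from h import *
print(r.sign_off());stat()"
```

```text
the job is handed in; nothing more can be done
None
the job is handed in; nothing more can be done
```

The whole sequence ran and I handed the job in at 14.8 s with the cover still pressed down; no verdict was reported.

- **Retainers:** I pressed both with shut fingers until they stopped at TCP z ≈ 46 mm with 36–41 N. The later pictures show both level. I judged the snap from height, force and pictures, because the joint angles are not reported.
- **Placing the cover:** The first lowering caught on the right fence at TCP z = 63 mm with about 27 N. I lifted and moved the cover left in two steps, about 5 mm from my first estimate of the lane's middle. It then settled in the lane with its hole at about x = -8 mm.
- **Sliding:** With the jaws loosened, I pushed it forward by the rib at about 3 N until it stopped firmly at about 11 N. The hole was then at about x = 14.5 mm. The picture showed the cover low and level.
- **Final press:** TCP z was 43.7 mm against about 44 mm expected with the bed on its stop, with 28.8 N on the tool. The screw positions showed the cover went straight down.

**Disagreements:** The arm's reading of the lane's middle differs from my camera estimate by up to about 5 mm sideways. I relied on the fences for the cover's sideways position. I put the pin at about x = 10.6 mm in the first picture, against about 14.5 mm where the hole stopped.

**Other things on the bench:** I met none of them on the way and did not measure their positions again at the end.

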